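# Prime the sampling pump and hold its plunger drawn

### The arm

A 6-joint arm with a two-finger parallel gripper is mounted at the origin on the work surface. World frame = base frame: x ahead of the robot, y to its left, z up, the work surface at z = 0. Lengths are in mm, angles in rad, forces in N, time in s.
With the tool pointing down it reaches from about 300 to 775 mm from the base axis. Payload 14.6 kg.
Tool frame: the origin (TCP) lies at the very end of the fingers, on their centre line; the grasp point (between the pads) lies 19 mm behind it; x points along the fingers, z is the direction in which the jaws open and shut, and the axes are right-handed (so a half turn about x gives the same grasp; the last joint's range is limited). The gripper opens to 94 mm and grips with 3 to 60 N. Pads are 16 mm wide; open, the fingers measure 119 mm over their backs; the gripper's body (75 mm by 177 mm) begins 78 mm behind the grasp point.
Start: joints at [-1.188, 0.3, 1.521, -0, 1.321, -0.067], TCP at [239.124, -495.287, 205.446] pointing down, gripper open.
Joint ranges: [-3.03, 3.03], [-0.79, 2.21], [0.23, 2.52], [-1.04, 4.18], [0, 3.07], [-2.55, 2.55]. Speed limits (rad/s): [2.22, 2.22, 2.57, 3.14, 3.14, 3.14].

### API

Orientations are given as [roll, pitch, yaw] about the fixed x, y, z axes, in that order (R = Rz(yaw) Ry(pitch) Rx(roll)).
In Python, from cell import manip gives the robot as it stands.
- The arm moves only by the shell command python3 -m jog 'ROWS' [FORCE]. ROWS is a JSON object of lists of equal length, an entry for each row: "grip": the opening, from -1 (shut) to 1 (fully open), so that 0 is half open; "offset": the shift along the world's x, y, z in m, a list of three; "rot": the turn, a rotation vector about the world's x, y, z in rad, a list of three. In form: {"grip": [grip, ...], "offset": [[x, y, z], ...], "rot": [[wx, wy, wz], ...]}. A call has exactly 5 rows; each row shifts and turns the pose as measured when the row begins; what a row does not reach is not made up. A row lasts 1/10 s, in which the tool goes at most 50 mm and 8.59 degrees, less where a joint would pass 70% of its speed; a pose out of reach is approached as far as the arm can. A call with a gripper value outside its range is refused whole. The fingers move at their own pace and stop on an object; FORCE is the grip in N (left out, the last holds). Time passes only in rows, so rows that do not move let the fingers close, or fill a call up. It gives the time, the measured TCP pose, the force and the opening at its end, in the units of the state.
- manip.read_state(): the state, without advancing time (a new reading comes with each control period).
- manip.camera(name): name is "scene" or "top"; returns a dict with "image" (480x640x3 uint8, red, green, blue), "range_z" (480x640 float32, mm along the optical axis (not along the pixel's ray), 0 where there is no reading), "fx", "fy", "cx", "cy" (pixels), "R" (3x3) and "t" (3): a world point X has camera coordinates R X + t. Camera axes: x right, y down, z forward; pixel columns grow to the right and rows downward; lengths in mm; the calibration is good to about 2 mm. A picture is of the moment at which its call begins.
- manip.sign_off(): hands the job in, once; it reports no verdict.
The state is a dict: "clock": time; "joints": joint angles; "qd": joint speeds; "effort": joint torques, N m; "eef_pos": TCP position; "eef_rot": TCP orientation; "wrist_force": force on the tool from outside, world axes, zero at the start; "moment": the same for the moment, N m; "finger_gap": finger opening in mm.
Only numpy, scipy, OpenCV 4.12 (cv2) and the standard library are available. Lean on these libraries where they do the work, as an engineer would, in place of code of your own. Each camera call takes 0.05 s, during which the arm holds its last target. There are 200 camera calls.

### The job

Prime the little sampling pump with the T-shaped handle: press its plunger down past the spring until you feel the hard stop, then draw the plunger straight up 40 mm from that stop, so that the dark ring on its rod comes level with the top of the barrel block. Finish while gripping the plunger there, still and straight in its bore, because it drops back if let go. The pump must stay standing where it is, the plunger must not come out of the bore, and the round-knob pump, bottle, tube rack and timer are to be left alone.

Things in the scene. Friction and masses are not known exactly. Their poses are not given: they have to be found in the camera images.
- pump: The sampling pump, loose on the bench, 1.6 kg: grey base plate 120 x 100 x 12 mm (x, y, z) under a square aluminium barrel block, 62 x 62 mm, whose flat top is 92 mm above the bench. Origin: centre of the base's underside, on the bore's axis; z up. It may stand left or right, the round-knob pump on the other side.
- bore (a point): Mouth of the vertical bore, in the middle of the flat top of the sampling pump's barrel block, 92 mm above the bench. The bore is 18 mm in diameter (2 mm more than the rod) and the rod reaches 76 mm into it at the hard stop.
- handle (a point): Centre of the T handle of the sampling pump's plunger: a grey plastic bar 56 mm long (x axis), 20 mm wide (y), 16 mm high (z), across the top of the rod, turned to any yaw. It is 140 mm above the bench at the start (48 mm above the block's top), 130 mm when pressed to the hard stop, 170 mm when drawn 40 mm from the stop.
- plunger: The plunger, loose, 0.22 to 0.37 kg: plain steel rod of 16 mm diameter with the T handle on top; it slides back down if released. A thin dark ring on the rod, hidden in the bore at first, is level with the block's top when drawn 40 mm. Origin: centre of the rod's lower end, 114 mm below the handle's centre; z up along the rod, x along the handle bar.
- foot (a joint): Sprung foot valve hidden in the bore under the plunger: 0 m at the start (up), 0.010 m at its hard stop. The spring pushes up with 5 N at first and 9 N at the stop, so pressing home takes about 6 to 7 N besides the plunger's weight; then the force rises sharply. 10 to 15 N makes sure. It springs back up when the plunger is lifted.
- knob_pump: Neighbouring pump, not to be used: the same base plate, a round barrel of 60 mm diameter, and a round knob of 32 mm diameter whose top is 128 mm above the bench. Origin: centre of its underside.
- reagent_bottle: Amber bottle, 64 mm diameter, 140 mm high, to be left alone. Origin: centre of its underside.
- tube_rack: White rack with capped tubes, 70 x 200 mm, 104 mm high, to be left alone. Origin: centre of its underside.
- timer: Flat white timer, 60 x 90 x 30 mm, to be left alone. Origin: centre of its underside.
Not all that is in view belongs to the job. Of the things shaped like the plunger, the steel one is meant. What is shaped like the pump but pink is not meant.

How it is judged:
By the outcome, as a careful person would: the job done as asked, in the order asked, and still so for the second after the job is handed in, while the arm keeps its last pose, push and grip.
It also fails if it takes over 32 s, if anything falls off the work surface, if the arm or the gripper's body presses on something with over 40 N, if the wrist force passes 120 N, or if a joint passes its speed limit or range.

## Working session

There is one attempt and no reset: what is moved stays moved. The work goes in short steps, Python scripts to look and compute and a shell command to move; the robot and the scene stay as the last step left them, time stands still between calls to the robot, and variables do not carry over. Pictures are saved under pics/ and viewed, about 8 in all and at most 12, crops included, and the job is handed in when it is done.

```bash
mkdir -p pics; ls; cat > h.py <<'E'
import numpy as np, cv2
from cell import manip
def world(c,u,v,z=None):
    R=np.array(c["R"]);t=np.array(c["t"]);o=-R.T@t
    d=R.T@np.array([(u-c["cx"])/c["fx"],(v-c["cy"])/c["fy"],1.])
    if z is None: return o+d*c["range_z"][int(v),int(u)]
    return o+d*(z-o[2])/d[2]
def cloud(c):
    v,u=np.mgrid[:480,:640];Z=c["range_z"];
    P=np.stack([(u-c["cx"])/c["fx"]*Z,(v-c["cy"])/c["fy"]*Z,Z],-1)
    P=(P-np.array(c["t"]))@np.array(c["R"]); P[Z==0]=np.nan
    return P
def save(n,im): cv2.imwrite("pics/"+n,im[:,:,::-1])
E
python3 - <<'E'
from h import *
import pickle
for n in("scene","top"):
    c=manip.camera(n);pickle.dump(c,open(n+".pkl","wb"));save(n+"0.png",c["image"]);print(n,c["fx"],-np.array(c["R"]).T@c["t"])
print(manip.read_state())
E
```

```text
pics
scene 518.4476058528539 [1014.18485362 -823.79868059  882.83768672]
top 587.5932500879784 [ 410.31240484   10.59938764 1629.27696498]
{'clock': 0.1, 'joints': array([-1.18761630e+00,  3.00409418e-01,  1.52149167e+00, -2.26460780e-05,
        1.32069387e+00, -6.66292536e-02]), 'qd': array([ 0.00076861, -0.00036422, -0.00313312,  0.00101813, -0.00060948,
        0.00088316]), 'effort': array([ 2.43536333e-04, -5.32644403e+01, -3.53283119e+01,  7.09220138e-02,
        2.34943052e-02, -4.18724460e-05]), 'eef_pos': array([ 239.03041968, -495.0948065 ,  204.95798388]), 'eef_rot': array([3.09684536, 1.56979378, 1.97586392]), 'wrist_force': array([-0.25381897, -0.25497405, -0.29560311]), 'moment': array([ 0.01421028,  0.03337623, -0.05378097]), 'finger_gap': 93.88852126978215}
```

View pics/scene0.png

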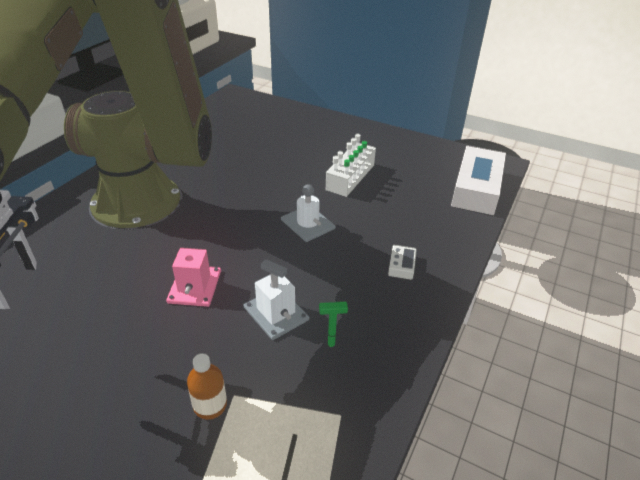

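View pics/top0.png

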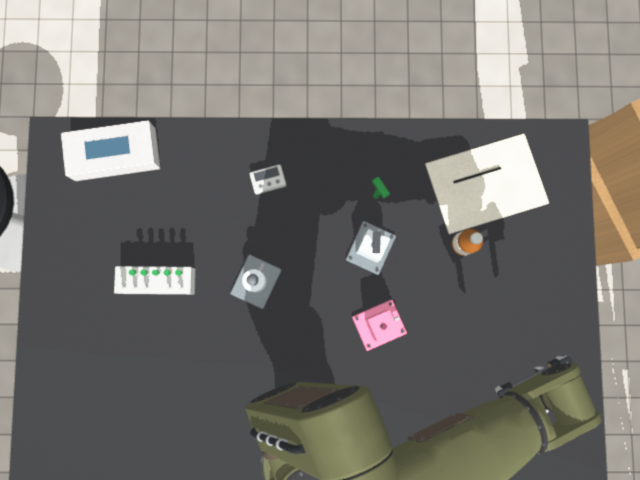

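Candidates in the top view: the aluminium block with a grey T handle at (371,247), the pink block at (380,325), the round-knob pump at (255,281) and a loose green T at (380,187). The aluminium/steel one at (371,247), which is (275,290) in the scene view, fits the description. I'll confirm it in a crop and measure.

```bash
python3 - <<'E'
from h import *
import pickle
c=pickle.load(open("top.pkl","rb"));s=pickle.load(open("scene.pkl","rb"))
a=cv2.resize(c["image"][205:285,330:410],(400,400),interpolation=cv2.INTER_CUBIC)
b=cv2.resize(s["image"][250:340,235:325],(400,400),interpolation=cv2.INTER_CUBIC)
save("crop.png",np.hstack([a,b]))
for n,c,(u0,v0,u1,v1) in(("top",c,(330,205,410,285)),("scene",s,(235,250,325,340))):
    P=cloud(c);m=np.zeros((480,640),bool);m[v0:v1,u0:u1]=1
    for nm,lo,hi in(("handle",141,156),("blocktop",86,98),("base",8,17)):
        q=m&(P[...,2]>lo)&(P[...,2]<hi);X=P[q]
        if len(X)<5: print(n,nm,len(X));continue
        r=cv2.minAreaRect(X[:,:2].astype(np.float32));v,u=np.where(q)
        print(n,nm,len(X),X.mean(0).round(1),"rect",np.round(r[0],1),np.round(r[1],1),round(r[2],1),"px",u.mean().round(1),v.mean().round(1))
E
```

```text
top handle 170 [ 576.7 -170.8  148.9] rect [ 576.5 -171.3] [20.1 55.4] 88.1 px 376.6 241.4
top blocktop 346 [ 574.9 -168.9   92.6] rect [ 576.7 -171.5] [62.4 62.5] 66.0 px 373.4 244.4
top base 822 [ 574.4 -165.8   12. ] rect [ 584.1 -168.3] [220.6 220. ] 0.1 px 368.9 247.7
scene handle 222 [ 576.4 -173.5  147.1] rect [ 575.5 -171.7] [23.2 55.6] 88.5 px 273.4 267.2
scene blocktop 560 [ 578.1 -177.    91.7] rect [ 575.1 -170.5] [65.3 65.1] 66.8 px 274.1 287.5
scene base 890 [ 589.  -193.1   12.3] rect [ 574.8 -171.8] [100.9 122.1] 65.7 px 275.9 319.4
```

View pics/crop.png

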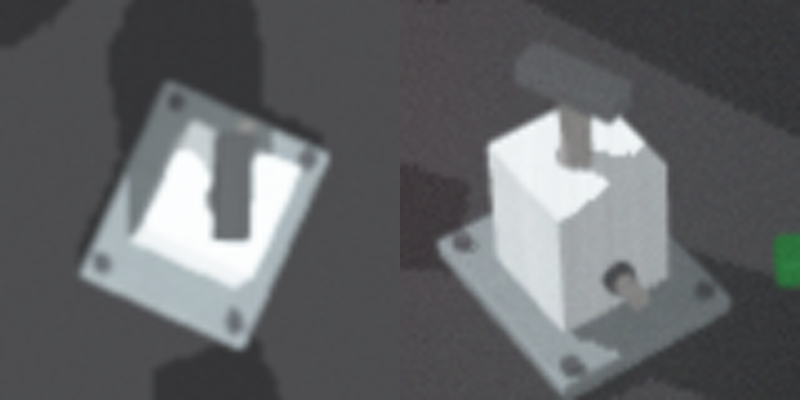

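The crop confirms it: a grey T bar on a steel rod over an aluminium block with a side spout. It isn't pink or green. The handle centre is about (576,-171), with its long axis near world x. Next I'll work out the tool turn.

```bash
cat >> h.py <<'E'
from scipy.spatial.transform import Rotation as Ro
def tool(yaw_deg,target):
    s=manip.read_state();R=Ro.from_euler("xyz",s["eef_rot"]);M=R.as_matrix()
    z=M[:,2]
    best=None
    for k in(0,180):
        a=np.radians(yaw_deg+k);zt=np.array([np.cos(a),np.sin(a),0]);xt=np.array([0,0,-1.]);yt=np.cross(zt,xt)
        rv=(Ro.from_matrix(np.stack([xt,yt,zt],1))*R.inv()).as_rotvec()
        print("rotvec",rv.round(4),"deg",np.degrees(np.linalg.norm(rv)).round(2))
    print("jaw yaw",np.degrees(np.arctan2(z[1],z[0])).round(2),"x axis",M[:,0].round(4),"pos",s["eef_pos"].round(1),"d",(np.array(target)-s["eef_pos"]).round(1),"j",s["joints"].round(3),"F",s["wrist_force"].round(2),"M",s["moment"].round(3),"gap",round(s["finger_gap"],1),"t",s["clock"])
E
python3 - <<'E'
from h import *
tool(88,[576,-171,200])
import pickle
c=pickle.load(open("top.pkl","rb"));P=cloud(c);q=np.zeros((480,640),bool);q[205:285,330:410]=1;q&=(P[...,2]>145)&(P[...,2]<151)
X=P[q][:,:2];X=X-X.mean(0);w,V=np.linalg.eigh(X.T@X);print("long",V[:,1],np.degrees(np.arctan2(V[1,1],V[0,1])))
print(cv2.minAreaRect(P[q][:,:2].astype(np.float32)))
s=pickle.load(open("scene.pkl","rb"));P=cloud(s);q=np.zeros((480,640),bool);q[250:340,235:325]=1;q&=(P[...,2]>145.5)&(P[...,2]<151)
X=P[q][:,:2];print(X.mean(0));X=X-X.mean(0);w,V=np.linalg.eigh(X.T@X);print(np.degrees(np.arctan2(V[1,1],V[0,1])))
E
```

```text
rotvec [ 2.0000e-04 -1.4000e-03  2.6569e+00] deg 152.23
rotvec [-1.000e-03 -2.000e-04 -4.847e-01] deg 27.77
jaw yaw -64.23 x axis [-4.e-04  9.e-04 -1.e+00] pos [ 239.  -495.1  205. ] d [337.  324.1  -5. ] j [-1.188  0.3    1.521 -0.     1.321 -0.067] F [-0.25 -0.25 -0.3 ] M [ 0.014  0.033 -0.054] gap 93.9 t 0.1
long [-0.99995497  0.00948994] 179.45625818556368
((576.5535888671875, -171.26260375976562), (20.134601593017578, 54.18053436279297), 88.05599975585938)
[ 575.54315094 -172.20279149]
177.84147874842907
```

```bash
python3 -m jog '{"grip":[1,1,1,1,1],"offset":[[0.034,0.032,0],[0.034,0.032,0],[0.034,0.032,0],[0.034,0.032,0],[0.034,0.032,0]],"rot":[[0,0,-0.05],[0,0,-0.05],[0,0,-0.05],[0,0,-0.05],[0,0,-0.05]]}' 40
python3 -m jog '{"grip":[1,1,1,1,1],"offset":[[0.034,0.032,0],[0.034,0.032,0],[0.034,0.032,0],[0.034,0.032,0],[0.034,0.032,0]],"rot":[[0,0,-0.05],[0,0,-0.05],[0,0,-0.05],[0,0,-0.05],[0,0,-0.05]]}'
python3 -c "
from h import *
tool(88.5,[576.2,-171.4,121])"
```

```text
clock: 0.6
eef_pos: [409.7, -331.7, 203.0]
eef_rot: [-2.789, 1.567, 2.106]
wrist_force: [0.2, -1.5, 0.2]
finger_gap: 93.8
clock: 1.1
eef_pos: [585.1, -163.2, 202.1]
eef_rot: [-2.534, 1.565, 2.1]
wrist_force: [0.5, -0.7, -0.4]
finger_gap: 94.0
rotvec [-0.0046  0.0074 -3.0892] deg 177.0
rotvec [-0.0048 -0.003   0.0523] deg 3.02
jaw yaw -94.5 x axis [-0.0028  0.0049 -1.    ] pos [ 585.1 -163.2  202.1] d [ -8.9  -8.2 -81.1] j [-0.334  0.434  1.347  0.004  1.365  1.315] F [ 0.49 -0.66 -0.38] M [ 0.033  0.011 -0.051] gap 94.0 t 1.1
```

```bash
python3 -m jog '{"grip":[1,1,1,1,1],"offset":[[-0.009,-0.008,0],[0,0,0],[0,0,-0.015],[0,0,-0.01],[0,0,0]],"rot":[[-0.005,-0.003,0.052],[0,0,0],[0,0,0],[0,0,0],[0,0,0]]}'
python3 - <<'E'
from h import *
tool(88.5,[576.2,-171.4,121])
c=manip.camera("scene");save("s1.png",cv2.resize(c["image"][120:360,150:450],(800,640))[:600])
E
```

```text
clock: 1.6
eef_pos: [578.6, -166.4, 174.1]
eef_rot: [-2.127, 1.568, 2.56]
wrist_force: [-0.2, 0.3, -0.1]
finger_gap: 93.6
rotvec [ 4.2000e-03 -2.7000e-03  3.1413e+00] deg 179.98
rotvec [-0.0017 -0.0026 -0.0003] deg 0.18
jaw yaw -91.48 x axis [-0.0026  0.0017 -1.    ] pos [ 578.6 -166.4  174.1] d [ -2.4  -5.  -53.1] j [-3.410e-01  4.430e-01  1.400e+00  1.000e-03  1.301e+00  1.255e+00] F [-0.16  0.31 -0.06] M [0.064 0.056 0.016] gap 93.6 t 1.6
```

View pics/s1.png

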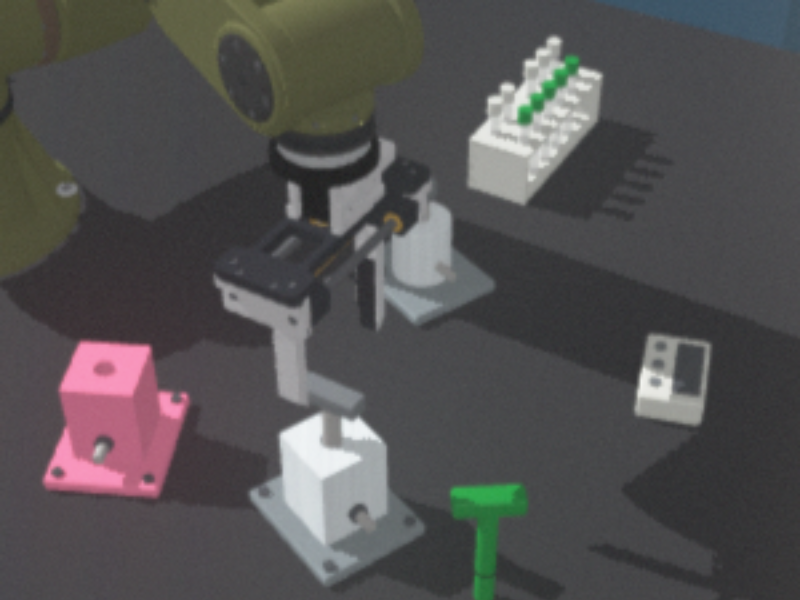

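The fingers straddle the bar (crop ~(335,395)), one on each side in y. Next: centre and descend to about z = 121.

```bash
python3 -m jog '{"grip":[1,1,1,1,1],"offset":[[-0.0025,-0.005,0],[0,0,0],[0,0,-0.02],[0,0,-0.016],[0,0,-0.003]],"rot":[[-0.002,-0.002,0],[0,0,0],[0,0,0],[0,0,0],[0,0,0]]}'
python3 -c "
from h import *
tool(88.5,[576.2,-171.4,121])"
```

```text
clock: 2.15
eef_pos: [576.7, -173.7, 138.4]
eef_rot: [1.156, 1.565, -0.443]
wrist_force: [0.1, -0.3, 0.1]
finger_gap: 93.7
rotvec [ 0.0086 -0.0041 -3.139 ] deg 179.85
rotvec [0.0026 0.0055 0.0026] deg 0.38
jaw yaw -91.65 x axis [ 0.0055 -0.0026 -1.    ] pos [ 576.7 -173.7  138.4] d [ -0.5   2.3 -17.4] j [-3.530e-01  4.710e-01  1.446e+00 -1.000e-03  1.219e+00  1.247e+00] F [ 0.12 -0.26  0.14] M [0.022 0.031 0.006] gap 93.7 t 2.15
```

```bash
python3 -m jog '{"grip":[1,1,1,1,1],"offset":[[0,0.002,-0.01],[0,0,-0.006],[0,0,0],[0,0,0],[0,0,0]],"rot":[[0.002,0.004,0.002],[0,0,0],[0,0,0],[0,0,0],[0,0,0]]}'
python3 -c "
from h import *
tool(88.5,[576.2,-171.4,121])"
```

```text
clock: 2.65
eef_pos: [577.5, -172.0, 123.3]
eef_rot: [1.249, 1.567, -0.348]
wrist_force: [-0.3, -0.2, -0.6]
finger_gap: 93.8
rotvec [ 5.4000e-03 -1.9000e-03 -3.1408e+00] deg 179.95
rotvec [0.0012 0.0034 0.0008] deg 0.21
jaw yaw -91.55 x axis [ 0.0034 -0.0012 -1.    ] pos [ 577.5 -172.   123.3] d [-1.3  0.6 -2.3] j [-0.35   0.488  1.457  0.     1.192  1.248] F [-0.32 -0.18 -0.58] M [ 0.099 -0.007  0.014] gap 93.8 t 2.65
```

```bash
python3 -m jog '{"grip":[0,-0.3,-0.4,-0.4,-0.4],"offset":[[-0.001,0.0005,-0.002],[0,0,0],[0,0,0],[0,0,0],[0,0,0]],"rot":[[0.001,0.003,0],[0,0,0],[0,0,0],[0,0,0],[0,0,0]]}' 40
python3 -c "
from h import *
tool(88.5,[576.2,-171.4,121])"
```

```text
clock: 3.15
eef_pos: [576.7, -171.6, 122.1]
eef_rot: [1.224, 1.569, -0.374]
wrist_force: [-0.1, 0.6, -0.1]
finger_gap: 57.4
rotvec [ 2.4000e-03 -9.0000e-04 -3.1407e+00] deg 179.95
rotvec [0.0006 0.0015 0.0009] deg 0.11
jaw yaw -91.55 x axis [ 1.5e-03 -6.0e-04 -1.0e+00] pos [ 576.7 -171.6  122.1] d [-0.5  0.2 -1.1] j [-0.35   0.489  1.459 -0.     1.192  1.248] F [-0.14  0.62 -0.1 ] M [ 0.018  0.015 -0.024] gap 57.4 t 3.15
```

Aligned. Closing.

```bash
python3 -m jog '{"grip":[-1,-1,-1,-1,-1],"offset":[[0,0,-0.001],[0,0,0],[0,0,0],[0,0,0],[0,0,0]],"rot":[[0,0,0],[0,0,0],[0,0,0],[0,0,0],[0,0,0]]}' 40
python3 -m jog '{"grip":[-1,-1,-1,-1,-1],"offset":[[0,0,0],[0,0,0],[0,0,0],[0,0,0],[0,0,0]],"rot":[[0,0,0],[0,0,0],[0,0,0],[0,0,0],[0,0,0]]}'
python3 - <<'E'
from h import *
tool(88.5,[576.2,-171.4,121])
c=manip.camera("scene");save("s2.png",cv2.resize(c["image"][220:340,210:330],(600,600),interpolation=cv2.INTER_CUBIC))
E
```

```text
clock: 3.65
eef_pos: [576.7, -171.4, 121.0]
eef_rot: [1.479, 1.569, -0.119]
wrist_force: [0.4, 2.3, 0.2]
finger_gap: 19.5
clock: 4.15
eef_pos: [576.7, -171.1, 121.0]
eef_rot: [1.749, 1.569, 0.151]
wrist_force: [-0.5, 1.5, -0.5]
finger_gap: 19.4
rotvec [ 2.1000e-03  3.0000e-04 -3.1408e+00] deg 179.95
rotvec [-0.0002  0.0014  0.0008] deg 0.09
jaw yaw -91.55 x axis [ 1.4e-03  2.0e-04 -1.0e+00] pos [ 576.7 -171.1  121. ] d [-0.5 -0.3  0. ] j [-3.500e-01  4.900e-01  1.461e+00  1.000e-03  1.190e+00  1.248e+00] F [-0.5   1.48 -0.46] M [0.247 0.045 0.014] gap 19.4 t 4.15
```

View pics/s2.png

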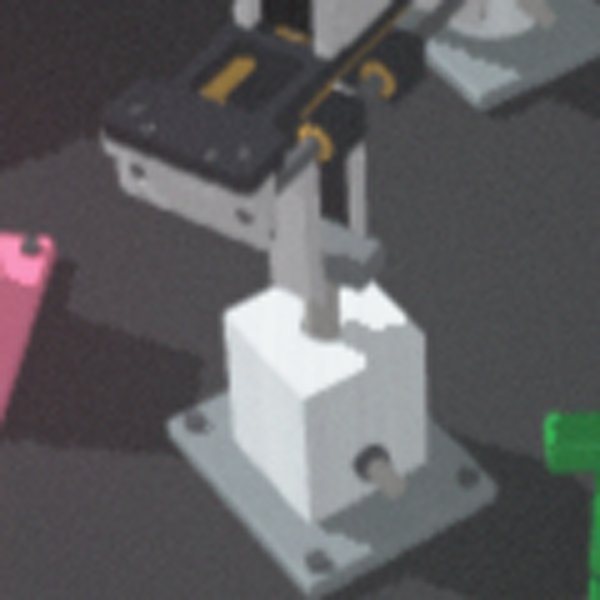

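The bar is held between the pads at about (330,240), and the rod looks straight at (320,310). The gap of 19.4 mm matches the bar. Next: press.

```bash
python3 -m jog '{"grip":[-1,-1,-1,-1,-1],"offset":[[0,0,-0.002],[0,0,-0.002],[0,0,-0.002],[0,0,-0.001],[0,0,0]],"rot":[[0,0,0],[0,0,0],[0,0,0],[0,0,0],[0,0,0]]}' 50
python3 -m jog '{"grip":[-1,-1,-1,-1,-1],"offset":[[0,0,-0.001],[0,0,-0.001],[0,0,-0.001],[0,0,0],[0,0,0]],"rot":[[0,0,0],[0,0,0],[0,0,0],[0,0,0],[0,0,0]]}'
python3 -c "
from h import *
tool(88.5,[576.2,-171.4,111])"
```

```text
clock: 4.7
eef_pos: [577.0, -171.1, 114.3]
eef_rot: [1.586, 1.568, -0.012]
wrist_force: [-0.8, 1.0, 4.0]
finger_gap: 19.5
clock: 5.2
eef_pos: [577.2, -171.1, 111.8]
eef_rot: [1.52, 1.568, -0.078]
wrist_force: [-0.5, 1.3, 5.0]
finger_gap: 19.8
rotvec [ 5.000e-03 -4.000e-04 -3.141e+00] deg 179.96
rotvec [0.0002 0.0032 0.0006] deg 0.19
jaw yaw -91.54 x axis [ 3.2e-03 -2.0e-04 -1.0e+00] pos [ 577.2 -171.1  111.8] d [-1.  -0.3 -0.8] j [-3.490e-01  5.000e-01  1.469e+00  1.000e-03  1.170e+00  1.248e+00] F [-0.52  1.29  5.04] M [0.35  0.324 0.028] gap 19.8 t 5.2
```

```bash
python3 -m jog '{"grip":[-1,-1,-1,-1,-1],"offset":[[-0.0005,0,-0.001],[0,0,0],[0,0,-0.0007],[0,0,0],[0,0,0]],"rot":[[0,0.002,0],[0,0,0],[0,0,0],[0,0,0],[0,0,0]]}' 
python3 -c "
from h import *
tool(88.5,[576.2,-171.4,111])"
```

```text
clock: 5.7
eef_pos: [577.2, -171.1, 111.0]
eef_rot: [1.396, 1.568, -0.202]
wrist_force: [-0.9, 1.1, 4.2]
finger_gap: 19.6
rotvec [ 4.600e-03 -9.000e-04 -3.141e+00] deg 179.97
rotvec [0.0006 0.0029 0.0006] deg 0.17
jaw yaw -91.53 x axis [ 2.9e-03 -6.0e-04 -1.0e+00] pos [ 577.2 -171.1  111. ] d [-1.  -0.3 -0. ] j [-0.349  0.501  1.469  0.     1.169  1.248] F [-0.92  1.14  4.18] M [0.38  0.389 0.028] gap 19.6 t 5.7
```

```bash
python3 -m jog '{"grip":[-1,-1,-1,-1,-1],"offset":[[0,0,-0.001],[0,0,-0.001],[0,0,0],[0,0,0],[0,0,0]],"rot":[[0,0.001,0],[0,0,0],[0,0,0],[0,0,0],[0,0,0]]}' 
python3 -c "
from h import *
tool(88.5,[576.2,-171.4,111])"
```

```text
clock: 6.2
eef_pos: [577.4, -171.0, 111.1]
eef_rot: [1.306, 1.568, -0.292]
wrist_force: [-1.0, 3.0, 5.2]
finger_gap: 19.5
rotvec [ 4.8000e-03 -1.4000e-03 -3.1411e+00] deg 179.97
rotvec [0.0009 0.003  0.0005] deg 0.18
jaw yaw -91.53 x axis [ 3.e-03 -9.e-04 -1.e+00] pos [ 577.4 -171.   111.1] d [-1.2 -0.4 -0.1] j [-0.349  0.501  1.469  0.     1.169  1.249] F [-0.95  2.95  5.19] M [ 0.437  0.427 -0.007] gap 19.5 t 6.2
```

Zero rows relax the push, because each row starts from the measured pose. I'll push in every row to the end.

```bash
python3 -m jog '{"grip":[-1,-1,-1,-1,-1],"offset":[[0,0,-0.001],[0,0,-0.001],[0,0,-0.0015],[0,0,-0.002],[0,0,-0.002]],"rot":[[0,0.001,0],[0,0,0],[0,0,0],[0,0,0],[0,0,0]]}' 
python3 -c "
from h import *
tool(88.5,[576.2,-171.4,111])"
```

```text
clock: 6.7
eef_pos: [578.1, -171.0, 110.7]
eef_rot: [1.253, 1.565, -0.344]
wrist_force: [-12.3, 5.4, 26.0]
finger_gap: 19.5
rotvec [ 0.0091 -0.0033 -3.1411] deg 179.98
rotvec [0.0021 0.0058 0.0004] deg 0.35
jaw yaw -91.53 x axis [ 0.0058 -0.0021 -1.    ] pos [ 578.1 -171.   110.7] d [-1.9 -0.4  0.3] j [-0.348  0.501  1.47   0.     1.165  1.249] F [-12.27   5.38  26.04] M [ 1.133  2.626 -0.047] gap 19.5 t 6.7
```

Hard stop felt: 26 N at z ≈ 110.9, which is 10 mm below the start. Now I'll draw up 40 mm to z ≈ 150.9 and relieve the side load on the way.

```bash
python3 -m jog '{"grip":[-1,-1,-1,-1,-1],"offset":[[-0.0003,0,0.002],[-0.0003,0,0.003],[-0.0003,0,0.003],[0,0,0.003],[0,0,0.002]],"rot":[[0.001,0.002,0],[0.0005,0.002,0],[0,0.001,0],[0,0,0],[0,0,0]]}' 
python3 -c "
from h import *
tool(88.5,[576.2,-171.4,151])"
```

```text
clock: 7.2
eef_pos: [576.6, -171.1, 123.3]
eef_rot: [-1.2, 1.57, -2.798]
wrist_force: [0.5, 0.1, -3.5]
finger_gap: 19.8
rotvec [-1.700e-03 -6.000e-04 -3.141e+00] deg 179.96
rotvec [ 0.0004 -0.0011  0.0006] deg 0.07
jaw yaw -91.54 x axis [-1.1e-03 -4.0e-04 -1.0e+00] pos [ 576.6 -171.1  123.3] d [-0.4 -0.3 27.7] j [-3.490e-01  4.880e-01  1.457e+00 -1.000e-03  1.197e+00  1.249e+00] F [ 0.51  0.15 -3.5 ] M [ 0.106  0.012 -0.006] gap 19.8 t 7.2
```

Lifting the plunger's weight (-3.5 N) with no side load. Carry on upward.

```bash
python3 -m jog '{"grip":[-1,-1,-1,-1,-1],"offset":[[0,0,0.004],[0,0,0.004],[0,0,0.004],[0,0,0.003],[0,0,0]],"rot":[[0,-0.001,0],[0,0,0],[0,0,0],[0,0,0],[0,0,0]]}' 
python3 -c "
from h import *
tool(88.5,[576.2,-171.4,151])"
```

```text
clock: 7.7
eef_pos: [576.1, -171.1, 138.2]
eef_rot: [-1.62, 1.569, 3.065]
wrist_force: [0.9, -0.6, -5.0]
finger_gap: 19.9
rotvec [-3.2000e-03  2.0000e-04 -3.1409e+00] deg 179.96
rotvec [-0.0002 -0.0021  0.0007] deg 0.13
jaw yaw -91.54 x axis [-2.1e-03  2.0e-04 -1.0e+00] pos [ 576.1 -171.1  138.2] d [ 0.1 -0.3 12.8] j [-3.490e-01  4.730e-01  1.444e+00 -1.000e-03  1.227e+00  1.248e+00] F [ 0.87 -0.62 -4.95] M [ 0.109 -0.052  0.039] gap 19.9 t 7.7
```

```bash
python3 -m jog '{"grip":[-1,-1,-1,-1,-1],"offset":[[0,0,0.003],[0,0,0.003],[0,0,0.003],[0,0,0.002],[0,0,0]],"rot":[[0,-0.001,0],[0,-0.001,0],[0,0,0],[0,0,0],[0,0,0]]}' 
python3 - <<'E'
from h import *
tool(88.5,[576.2,-171.4,151])
c=manip.camera("scene");save("s3.png",cv2.resize(c["image"][210:330,220:340],(600,600),interpolation=cv2.INTER_CUBIC))
E
```

```text
clock: 8.2
eef_pos: [576.0, -171.2, 150.1]
eef_rot: [-2.689, 1.571, 1.997]
wrist_force: [-0.2, -0.3, -2.9]
finger_gap: 19.6
rotvec [-0.      0.     -3.1408] deg 179.95
rotvec [-0.     -0.      0.0008] deg 0.05
jaw yaw -91.55 x axis [-0.  0. -1.] pos [ 576.  -171.2  150.1] d [ 0.2 -0.2  0.9] j [-0.35   0.46   1.433  0.     1.248  1.248] F [-0.16 -0.32 -2.94] M [0.01  0.053 0.019] gap 19.6 t 8.2
```

View pics/s3.png

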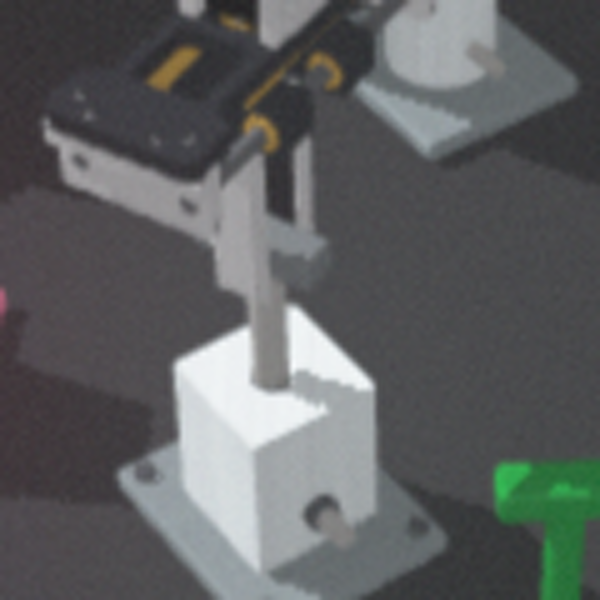

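The rod is straight at (268,340), the pump is standing, and there is a faint dark line at the rod's foot (270,385). About 0.8 mm is left to raise. After that I'll check the heights from depth.

```bash
python3 -m jog '{"grip":[-1,-1,-1,-1,-1],"offset":[[0,0,0.0008],[0,0,0],[0,0,0],[0,0,0],[0,0,0]],"rot":[[0,0,0],[0,0,0],[0,0,0],[0,0,0],[0,0,0]]}' 
python3 - <<'E'
from h import *
tool(88.5,[576.2,-171.4,151])
c=manip.camera("scene");P=cloud(c)
save("s4.png",cv2.resize(c["image"][260:300,255:295],(600,600),interpolation=cv2.INTER_CUBIC))
m=np.zeros((480,640),bool);m[250:345,235:325]=1
for nm,lo,hi in(("blocktop",88,97),("base",8,17)):
    X=P[m&(P[...,2]>lo)&(P[...,2]<hi)];r=cv2.minAreaRect(X[:,:2].astype(np.float32));print(nm,np.round(r[0],1),np.round(r[1],1),round(r[2],1),np.median(X[:,2]))
q=m.copy();q[:240]=0;q=(np.abs(P[...,1]+171)<9)&(P[...,0]>588)&(P[...,0]<606)&(P[...,2]>150)&(P[...,2]<190)
print("bar top near end z",np.sort(P[q][:,2])[-25:].round(1))
# rod centre line
for lo in range(98,150,8):
    q=(np.hypot(P[...,0]-576,P[...,1]+171)<14)&(P[...,2]>=lo)&(P[...,2]<lo+8);X=P[q];print(lo,len(X),X.mean(0).round(1))
E
```

```text
clock: 8.75
eef_pos: [575.8, -171.1, 150.5]
eef_rot: [-1.999, 1.57, 2.687]
wrist_force: [-0.5, -0.3, -3.4]
finger_gap: 19.7
rotvec [-1.0000e-03  5.0000e-04 -3.1408e+00] deg 179.96
rotvec [-0.0003 -0.0006  0.0008] deg 0.06
jaw yaw -91.54 x axis [-6.e-04  3.e-04 -1.e+00] pos [ 575.8 -171.1  150.5] d [ 0.4 -0.3  0.5] j [-0.35   0.46   1.433  0.     1.25   1.248] F [-0.45 -0.29 -3.42] M [ 0.038 -0.081  0.01 ] gap 19.7 t 8.75
blocktop [ 574.4 -171.2] [64.3 65.6] 65.5 92.07864328209956
base [ 574.  -171.7] [100.1 122.4] 66.0 12.055866671542452
bar top near end z [176.9 176.9 177.  177.1 177.4 177.4 177.4 177.7 177.7 177.9 178.1 178.1
 178.3 178.3 178.3 178.5 178.6 178.7 179.1 179.1 179.1 179.1 179.4 179.4
 179.6]
98 21 [ 575.6 -175.5  101.3]
106 22 [ 577.  -175.7  109.9]
114 22 [ 577.5 -175.   117.9]
122 19 [ 576.  -176.7  125.4]
130 18 [ 577.3 -176.8  133.8]
138 16 [ 577.9 -176.5  141.2]
146 9 [ 580.6 -173.7  149.7]
```

View pics/s4.png

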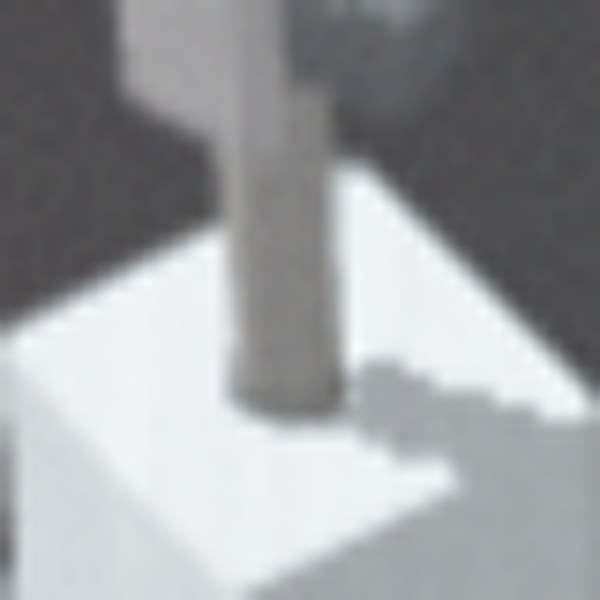

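The ring now shows as a dark line at the rod's foot (290,405), level with the block top. The bar top is at about 178 mm, as expected. I'll add one last small trim and let it settle.

```bash
python3 -m jog '{"grip":[-1,-1,-1,-1,-1],"offset":[[0,0,0.0004],[0,0,0],[0,0,0],[0,0,0],[0,0,0]],"rot":[[0,0,0],[0,0,0],[0,0,0],[0,0,0],[0,0,0]]}' 
python3 - <<'E'
from h import *
tool(88.5,[576.2,-171.4,151])
print(manip.read_state()["qd"].round(4))
E
```

```text
clock: 9.3
eef_pos: [575.8, -171.1, 150.9]
eef_rot: [-2.013, 1.57, 2.673]
wrist_force: [0.0, 0.2, -4.1]
finger_gap: 19.6
rotvec [-1.0000e-03  5.0000e-04 -3.1409e+00] deg 179.96
rotvec [-0.0003 -0.0007  0.0007] deg 0.06
jaw yaw -91.54 x axis [-7.e-04  3.e-04 -1.e+00] pos [ 575.8 -171.1  150.9] d [ 0.4 -0.3  0.1] j [-0.35   0.459  1.432  0.     1.251  1.248] F [ 0.03  0.22 -4.09] M [ 0.048 -0.004  0.028] gap 19.6 t 9.3
[-0.001  -0.0016 -0.0012  0.0011  0.0021 -0.0001]
```

```bash
python3 -c "
from cell import manip
print(manip.sign_off())"
```

```text
the job is handed in; nothing more can be done
None
```

I primed the pump and handed the job in at 9.3 s, still gripping the T handle across its 20 mm width at 50 N.

- **Press:** I pushed the plunger down about 10 mm. The force rose sharply to 26 N at tool height 110.7 to 111 mm, so it was on the hard stop. That is above the 10 to 15 N you suggested. The last push also put about 12 N sideways on the tool, which went away once I started drawing up.
- **Draw:** I drew it straight up to tool height 150.9 mm, about 40 mm above the stop.

**Last checks:**
- **Hold:** the arm was still, the tool was within 0.1° of vertical, and side forces were under 0.3 N. The vertical load was about 4 N, roughly the plunger's weight.
- **Height:** before a final 0.4 mm trim, the camera put the top of the bar at about 178 mm, as expected. The dark ring showed as only a faint line at the block's top, so the 40 mm rests mainly on the tool heights.
- **Pump:** it is standing. Its measured position shifted by 1 mm or less from the start, which is within camera accuracy.
- **Other items:** the arm touched nothing else, judging by the forces and pictures. I did not re-measure where those items stand.

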